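# Load the sprung balance with ring weights until its pointer stands in the green band

## Robot

A 7-joint arm with a two-finger parallel gripper is mounted at the origin on a cart in front of the work surface, level with it; the furniture and walls round the work are solid. World frame = base frame: x ahead of the robot, y to its left, z up, the work surface at z = 0. Lengths are in mm, angles in rad, forces in N, time in s.
With the tool pointing down it reaches from about 425 to 800 mm from the base axis. Payload 8.3 kg.
Tool frame: the origin (TCP) lies at the very end of the fingers, on their centre line; the grasp point (between the pads) lies 19 mm behind it (ctrl.grasp_offset is the x of the grasp point in the tool frame, in mm); x points along the fingers, y is the direction in which the jaws open and shut, and the axes are right-handed (so a half turn about x gives the same grasp; the last joint's range is limited). The gripper opens to 85 mm and grips with 20 to 120 N. Pads are 22 mm wide; open, the fingers measure 114 mm over their backs; the gripper's body (76 mm by 85 mm) begins 54 mm behind the grasp point. The pads swing forward as they close: fully open they stand 13 mm farther back than shut.
Start: joints at [-1.272, 0.383, 0.016, 1.37, -0.006, 1.388, -0.046], TCP at [221.172, 584.539, 231.279] pointing down, gripper open.
Joint ranges: [-2.95, 2.95], [-0.25, 2.06], [-1.52, 1.56], [0.18, 2.33], [-1.44, 4.58], [0.02, 2.06], [-3.01, 3.01]. Speed limits (rad/s): [2.39, 2.39, 3.01, 3.01, 3.14, 3.14, 3.14].

## Interface

Orientations are given as a rotation vector (axis times angle).
In Python, from workcell import ctrl gives the robot as it stands.
- The arm moves only by the shell command python3 -m jog 'ROWS' [FORCE]. ROWS is JSON, a list of rows, each an object with "claw": the opening, from 0 (shut) to 1 (fully open); "xyz": the shift along the tool's x, y, z in cm, a list of three; "roll": the turn about the tool's x in rad. A call has 1 to 10 rows; each row is the pose to reach, as a shift and turn from the pose measured when the call began, along the tool's axes at that moment; what a row does not reach only later rows make up. A row lasts 1/10 s, in which the tool goes at most 50 mm and 8.59 degrees, less where a joint would pass 70% of its speed; a pose out of reach is approached as far as the arm can. A call with a gripper value outside its range is refused whole. The fingers move at their own pace and stop on an object; FORCE is the grip in N (left out, the last holds). Time passes only in rows, so rows that repeat a pose let the fingers close. It gives the time, the measured TCP pose, the force and the opening at its end, in the units of the state.
- ctrl.state(): the state, without advancing time (a new reading comes with each control period).
- ctrl.read_camera(name): name is "scene" or "top"; returns (picture, depth): 480x640x3 uint8, blue, green, red; 480x640 float32, mm along the optical axis (not along the pixel's ray), 0 where there is no reading.
- ctrl.get_calibration(name): a dict with "camera_matrix" (3x3 intrinsics, pixels), "distortion" ([k1, k2, p1, p2, k3] as OpenCV has them; the pictures are not rectified), "rvec" (rotation vector, rad) and "tvec" (3), from world to camera coordinates, as OpenCV has them. Camera axes: x right, y down, z forward; pixel columns grow to the right and rows downward; lengths in mm; the calibration is good to about 2 mm. A picture is of the moment at which its call begins. get_calibration takes no time and is no camera call.
- ctrl.close_job(): hands the job in, once; it reports no verdict.
The state is a dict: "t": time; "joints": joint angles; "qvel": joint speeds; "effort": joint torques, N m; "eef_pos": TCP position; "ee_rot": TCP orientation; "wrist_force": force on the tool from outside, world axes, zero at the start; "ft_torque": the same for the moment, N m; "grip_width": opening from 0.0 (shut) to 1.0 (fully open).
Only numpy, scipy, OpenCV 4.12 (cv2) and the standard library are available. Lean on these libraries where they do the work, as an engineer would, in place of code of your own. Each camera call takes 0.05 s, during which the arm holds its last target. There are 200 camera calls.

## Task

Thread the brass ring weights one at a time onto the stem of the sprung balance, each lowered flat to the bottom and let go, until its pointer comes to rest in the green band, and add no more. The stem is clamped somewhere along the slot of the pan, so feel for it gently: set the rings down rather than dropping them, and never push the pan so far that the pointer reaches the red line. Leave the spare rings and everything else on the bench as they stand.

Things in the scene. Friction and masses are not known exactly. Their poses are not given: they have to be found in the camera images.
- balance: sprung balance fixed to the bench: grey housing 69 mm tall on a foot 110x120 mm, origin centre of underside, z up; white plate with green band and red line on its front (own -x). The steel stem on its pan is 12 mm thick, stands 48 mm above the pan's top and tapers over the last 3 mm to a flat 10 mm tip; where it stands along the pan's slot is not measured: see or feel it
- pan_mid (a point): middle of the top face of the balance's round aluminium pan (104 mm across, 5 mm thick), 120 mm above the bench when the pan is at 0; it sinks with the pan. z up; y runs along the black slot in the pan (40 mm long). The stem is clamped in this slot: its axis is at x = 0 and at any y within 12 mm either side of this point
- pan (a joint): how far the pan has sunk on its spring, m: 0 top stop, 0.052 bottom stop; grows downward; about 150 N/m, preloaded. Empty it rests at 0.004 to 0.016, different each time; each ring sinks it about 0.010 more. Its red pointer is in the green band from 0.0275 to 0.040, at the red line at 0.046
- ring_a: brass ring weight lying flat, 46 mm across, 14 mm thick, bore 15 mm right through, about 0.15 kg; all four look alike. Origin: centre of its underside; z is its axis
- ring_b: brass ring weight lying flat, 46 mm across, 14 mm thick, bore 15 mm right through, about 0.15 kg; all four look alike. Origin: centre of its underside; z is its axis
- ring_c: brass ring weight lying flat, 46 mm across, 14 mm thick, bore 15 mm right through, about 0.15 kg; all four look alike. Origin: centre of its underside; z is its axis
- ring_d: brass ring weight lying flat, 46 mm across, 14 mm thick, bore 15 mm right through, about 0.15 kg; all four look alike. Origin: centre of its underside; z is its axis
- beaker: bystander: clear 250 ml beaker, 73 mm across, 95 tall. Origin: centre of its underside
- orange_bottle: bystander: clear bottle with an orange cap, 66 mm across, 128 tall. Origin: centre of its underside
- petri_stack: bystander: stack of clear petri dishes, 91 mm across, 45 tall. Origin: centre of its underside
- bench_timer: bystander: white bench timer with three round buttons, 62x66x18 mm. Origin: centre of its underside
- blue_marker: bystander: white marker with a blue cap, lying, 12x128x14 mm. Origin: centre of its underside
Mind the look-alikes: they are no part of the job. Leave any grey look-alike of the ring_b alone.

How it is judged (in metres and radians):
On the way, in this order (a step that is already met when the one before it is completed fails the run):
1. a first ring lies on the pan with the stem through it, let go (((x of ring_a in the frame of pan_mid between -0.006 and 0.006 m and y of ring_a in the frame of pan_mid between -0.016 and 0.016 m and z of ring_a in the frame of pan_mid between -0.004 and 0.034 m and angle between ring_a's own z axis and vertical below 0.12 rad and contact force between the fingers and ring_a below 0.1 N) or (x of ring_b in the frame of pan_mid between -0.006 and 0.006 m and y of ring_b in the frame of pan_mid between -0.016 and 0.016 m and z of ring_b in the frame of pan_mid between -0.004 and 0.034 m and angle between ring_b's own z axis and vertical below 0.12 rad and contact force between the fingers and ring_b below 0.1 N) or (x of ring_c in the frame of pan_mid between -0.006 and 0.006 m and y of ring_c in the frame of pan_mid between -0.016 and 0.016 m and z of ring_c in the frame of pan_mid between -0.004 and 0.034 m and angle between ring_c's own z axis and vertical below 0.12 rad and contact force between the fingers and ring_c below 0.1 N) or (x of ring_d in the frame of pan_mid between -0.006 and 0.006 m and y of ring_d in the frame of pan_mid between -0.016 and 0.016 m and z of ring_d in the frame of pan_mid between -0.004 and 0.034 m and angle between ring_d's own z axis and vertical below 0.12 rad and contact force between the fingers and ring_d below 0.1 N))), for 0.2 s.
2. a second ring lies on the first, let go ((((x of ring_b in the frame of pan_mid between -0.006 and 0.006 m and y of ring_b in the frame of pan_mid between -0.016 and 0.016 m and z of ring_b in the frame of pan_mid between -0.004 and 0.034 m and angle between ring_b's own z axis and vertical below 0.12 rad and contact force between the fingers and ring_b below 0.1 N) and (x of ring_a in the frame of pan_mid between -0.006 and 0.006 m and y of ring_a in the frame of pan_mid between -0.016 and 0.016 m and z of ring_a in the frame of pan_mid between -0.004 and 0.034 m and angle between ring_a's own z axis and vertical below 0.12 rad and contact force between the fingers and ring_a below 0.1 N)) or ((x of ring_c in the frame of pan_mid between -0.006 and 0.006 m and y of ring_c in the frame of pan_mid between -0.016 and 0.016 m and z of ring_c in the frame of pan_mid between -0.004 and 0.034 m and angle between ring_c's own z axis and vertical below 0.12 rad and contact force between the fingers and ring_c below 0.1 N) and (x of ring_a in the frame of pan_mid between -0.006 and 0.006 m and y of ring_a in the frame of pan_mid between -0.016 and 0.016 m and z of ring_a in the frame of pan_mid between -0.004 and 0.034 m and angle between ring_a's own z axis and vertical below 0.12 rad and contact force between the fingers and ring_a below 0.1 N)) or ((x of ring_c in the frame of pan_mid between -0.006 and 0.006 m and y of ring_c in the frame of pan_mid between -0.016 and 0.016 m and z of ring_c in the frame of pan_mid between -0.004 and 0.034 m and angle between ring_c's own z axis and vertical below 0.12 rad and contact force between the fingers and ring_c below 0.1 N) and (x of ring_b in the frame of pan_mid between -0.006 and 0.006 m and y of ring_b in the frame of pan_mid between -0.016 and 0.016 m and z of ring_b in the frame of pan_mid between -0.004 and 0.034 m and angle between ring_b's own z axis and vertical below 0.12 rad and contact force between the fingers and ring_b below 0.1 N)) or ((x of ring_d in the frame of pan_mid between -0.006 and 0.006 m and y of ring_d in the frame of pan_mid between -0.016 and 0.016 m and z of ring_d in the frame of pan_mid between -0.004 and 0.034 m and angle between ring_d's own z axis and vertical below 0.12 rad and contact force between the fingers and ring_d below 0.1 N) and (x of ring_a in the frame of pan_mid between -0.006 and 0.006 m and y of ring_a in the frame of pan_mid between -0.016 and 0.016 m and z of ring_a in the frame of pan_mid between -0.004 and 0.034 m and angle between ring_a's own z axis and vertical below 0.12 rad and contact force between the fingers and ring_a below 0.1 N)) or ((x of ring_d in the frame of pan_mid between -0.006 and 0.006 m and y of ring_d in the frame of pan_mid between -0.016 and 0.016 m and z of ring_d in the frame of pan_mid between -0.004 and 0.034 m and angle between ring_d's own z axis and vertical below 0.12 rad and contact force between the fingers and ring_d below 0.1 N) and (x of ring_b in the frame of pan_mid between -0.006 and 0.006 m and y of ring_b in the frame of pan_mid between -0.016 and 0.016 m and z of ring_b in the frame of pan_mid between -0.004 and 0.034 m and angle between ring_b's own z axis and vertical below 0.12 rad and contact force between the fingers and ring_b below 0.1 N)) or ((x of ring_d in the frame of pan_mid between -0.006 and 0.006 m and y of ring_d in the frame of pan_mid between -0.016 and 0.016 m and z of ring_d in the frame of pan_mid between -0.004 and 0.034 m and angle between ring_d's own z axis and vertical below 0.12 rad and contact force between the fingers and ring_d below 0.1 N) and (x of ring_c in the frame of pan_mid between -0.006 and 0.006 m and y of ring_c in the frame of pan_mid between -0.016 and 0.016 m and z of ring_c in the frame of pan_mid between -0.004 and 0.034 m and angle between ring_c's own z axis and vertical below 0.12 rad and contact force between the fingers and ring_c below 0.1 N)))), for 0.2 s.
At the end, for the whole second after the job is handed in: The pan is at rest between 0.0275 and 0.040 m (pointer in the green band); two or three rings lie flat (0.12 rad) and stacked round the stem, undersides at most 34 mm above the pan's top, let go; every other ring is within 20 mm of where it stood (value of joint pan between 0.0275 and 0.04 m and velocity of joint pan between -0.01 and 0.01 m/s and ((x of ring_a in the frame of pan_mid between -0.006 and 0.006 m and y of ring_a in the frame of pan_mid between -0.016 and 0.016 m and z of ring_a in the frame of pan_mid between -0.004 and 0.034 m and angle between ring_a's own z axis and vertical below 0.12 rad and contact force between the fingers and ring_a below 0.1 N) or distance of ring_a from where it was at the start of the episode below 0.02 m) and ((x of ring_b in the frame of pan_mid between -0.006 and 0.006 m and y of ring_b in the frame of pan_mid between -0.016 and 0.016 m and z of ring_b in the frame of pan_mid between -0.004 and 0.034 m and angle between ring_b's own z axis and vertical below 0.12 rad and contact force between the fingers and ring_b below 0.1 N) or distance of ring_b from where it was at the start of the episode below 0.02 m) and ((x of ring_c in the frame of pan_mid between -0.006 and 0.006 m and y of ring_c in the frame of pan_mid between -0.016 and 0.016 m and z of ring_c in the frame of pan_mid between -0.004 and 0.034 m and angle between ring_c's own z axis and vertical below 0.12 rad and contact force between the fingers and ring_c below 0.1 N) or distance of ring_c from where it was at the start of the episode below 0.02 m) and ((x of ring_d in the frame of pan_mid between -0.006 and 0.006 m and y of ring_d in the frame of pan_mid between -0.016 and 0.016 m and z of ring_d in the frame of pan_mid between -0.004 and 0.034 m and angle between ring_d's own z axis and vertical below 0.12 rad and contact force between the fingers and ring_d below 0.1 N) or distance of ring_d from where it was at the start of the episode below 0.02 m)); the robot touches nothing.
It fails at once if the pan is pushed or loaded down until the pointer reaches the red line (value of joint pan above 0.046 m).
It fails at once if a ring is dropped or forced onto the pan, the stem or a ring on it (over 20 N) (contact force between any of ring_a, ring_b, ring_c, ring_d and balance above 20 N).
It fails at once if a ring falls down the stem (over 0.45 m/s there) ((horizontal distance between ring_a and pan_mid below 0.02 m and z of ring_a in the frame of pan_mid below 0.046 m and linear speed of ring_a above 0.45 m/s) or (horizontal distance between ring_b and pan_mid below 0.02 m and z of ring_b in the frame of pan_mid below 0.046 m and linear speed of ring_b above 0.45 m/s) or (horizontal distance between ring_c and pan_mid below 0.02 m and z of ring_c in the frame of pan_mid below 0.046 m and linear speed of ring_c above 0.45 m/s) or (horizontal distance between ring_d and pan_mid below 0.02 m and z of ring_d in the frame of pan_mid below 0.046 m and linear speed of ring_d above 0.45 m/s)).
It fails at once if the arm pushes the pan, stem or housing hard (over 15 N) (contact force between any of the arm, the fingers and balance above 15 N).
It fails at once if a bystander is disturbed (moved more than 20 mm) (distance of any of beaker, orange_bottle, petri_stack, bench_timer, blue_marker from where it was at the start of the episode above 0.02 m).
It also fails if it takes over 72 s, if anything falls off the work surface, if the arm or the gripper's body presses on something with over 40 N, if the wrist force passes 120 N, or if a joint passes its speed limit or range.

## Working session

There is one attempt and no reset: what is moved stays moved. The work goes in short steps, Python scripts to look and compute and a shell command to move; the robot and the scene stay as the last step left them, time stands still between calls to the robot, and variables do not carry over. Pictures are saved under pics/ and viewed, about 8 in all and at most 12, crops included, and the job is handed in when it is done.

```bash
mkdir -p pics; cat > h.py <<'E'
import numpy as np, cv2
from workcell import ctrl
from scipy.spatial.transform import Rotation as R
def cal(n):
    c=ctrl.get_calibration(n); return np.array(c["camera_matrix"],float),np.array(c["distortion"],float),R.from_rotvec(np.ravel(c["rvec"])).as_matrix(),np.ravel(c["tvec"])
def ray(n,uv,z):
    K,D,Rm,t=cal(n); p=cv2.undistortPoints(np.array(uv,float).reshape(-1,1,2),K,D).reshape(-1,2)
    d=np.c_[p,np.ones(len(p))]@Rm; o=-Rm.T@t
    return o+d*((z-o[2])/d[:,2])[:,None]
def proj(n,P):
    K,D,Rm,t=cal(n); return cv2.projectPoints(np.array(P,float).reshape(-1,1,3),cv2.Rodrigues(Rm)[0],t,K,D)[0].reshape(-1,2)
def cloud(n,dep):
    K,D,Rm,t=cal(n); v,u=np.mgrid[:480,:640]
    p=cv2.undistortPoints(np.stack([u.ravel(),v.ravel()],1).astype(float).reshape(-1,1,2),K,D).reshape(-1,2)
    z=dep.ravel()[:,None]; return ((np.c_[p,np.ones(len(p))]*z-t)@Rm).reshape(480,640,3)
def tool():
    s=ctrl.state(); return np.array(s["eef_pos"]),R.from_rotvec(s["ee_rot"]).as_matrix()
def shift(target): # tool-axes shift in cm
    p,M=tool(); return np.round(M.T@(np.array(target)-p)/10,2)
E
python3 - <<'E'
from h import *
for n in("scene","top"):
    i,d=ctrl.read_camera(n); cv2.imwrite(f"pics/{n}0.png",i); np.savez(f"{n}0.npz",i=i,d=d)
    K,D,Rm,t=cal(n); print(n,-Rm.T@t,Rm[2],K[0,0])
s=ctrl.state(); print(s); print(tool()[1])
E
```

```text
scene [-295.57935987 -566.89778688  979.47655189] [ 0.60195281  0.5012454  -0.62161553] 583.3172158303224
top [ 399.81548248  135.11914029 1424.41262162] [ 0.09828728 -0.00310269 -0.99515325] 590.3189454389083
{'t': 0.1, 'joints': array([-1.27185515,  0.38417972,  0.01637985,  1.37106972, -0.00630782,
        1.38821633, -0.04649838]), 'qvel': array([ 5.27234907e-04,  1.41640212e-05,  2.06963935e-03, -3.88904361e-03,
        2.27342162e-03, -3.02418993e-04, -2.06972377e-04]), 'effort': array([ 2.80106506e-03, -6.29131794e+01,  8.47787876e-01, -3.72751844e+01,
        1.68527663e-02,  1.04769075e-02,  9.68590541e-07]), 'eef_pos': array([221.04714867, 584.10282779, 230.35357327]), 'ee_rot': array([ 0.28245579,  1.55239879, -0.28529326]), 'wrist_force': array([-0.32247076, -0.08359316,  0.31421007]), 'ft_torque': array([-0.02684085,  0.00532795,  0.02411022]), 'grip_width': 0.9995640297410432}
[[-6.24198496e-04  3.53941024e-01  9.35267535e-01]
 [-1.71391947e-03  9.35265965e-01 -3.53941573e-01]
 [-9.99998336e-01 -1.82390304e-03  2.28348039e-05]]
```

View pics/scene0.png

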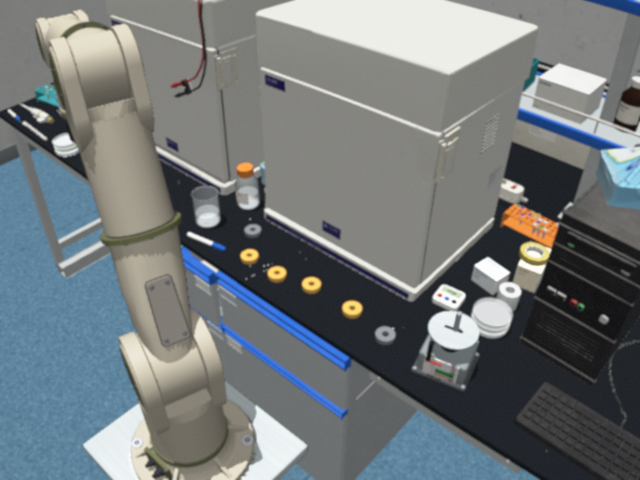

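View pics/top0.png

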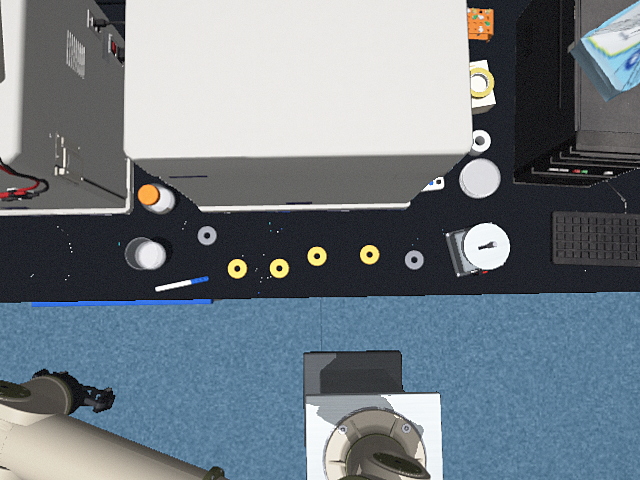

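Scene picture: brass rings at (249,256), (277,273), (311,284) and (352,309), grey look-alikes at (253,230) and (385,335), balance at (452,345). Top picture: rings at (237,268), (279,268), (316,256) and (369,254), pan at (487,246) with the slot and stem near its middle.

```bash
python3 - <<'E'
from h import *
out=[]
for n in("top","scene"):
    f=np.load(n+"0.npz"); i,d=f["i"],f["d"]; hsv=cv2.cvtColor(i,cv2.COLOR_BGR2HSV)
    m=cv2.inRange(hsv,(15,90,90),(35,255,255))
    for c in cv2.findContours(m,cv2.RETR_EXTERNAL,cv2.CHAIN_APPROX_NONE)[0]:
        a=cv2.contourArea(c)
        if 80<a<900:
            (x,y),ax,_=cv2.fitEllipse(c)
            P=ray(n,[(x,y)],13)[0]
            if abs(P[0])<900: print(n,"ring",round(x,1),round(y,1),a,np.round(P[:2],1),np.round(ax,1))
    C=cloud(n,d)
    # pan: points with z 90..125 near balance
    u,v=((487,246) if n=="top" else (452,332))
    w=np.zeros((480,640),bool); w[v-45:v+45,u-50:u+50]=1
    for lo,hi in((95,125),(125,175)):
        k=w&(C[...,2]>lo)&(C[...,2]<hi)&(d>0); q=C[k]
        if len(q): print(n,lo,len(q),"med",np.round(np.median(q,0),1),"min",np.round(q.min(0),1),"max",np.round(q.max(0),1))
        if lo==95 and len(q):
            vv,uu=np.nonzero(k); h=cv2.convexHull(np.stack([uu,vv],1).astype(np.float32)); print(" ell",cv2.fitEllipse(h), ray(n,[cv2.fitEllipse(h)[0]],np.median(q[:,2])))
t=np.load("top0.npz")["i"][205:290,435:525]; s=np.load("scene0.npz")["i"][300:390,405:495]
cv2.imwrite("pics/c1.png",np.hstack([cv2.resize(t,(400,400),interpolation=2),cv2.resize(s,(400,400),interpolation=2)]))
E
```

```text
top ring 278.9 267.9 276.5 [451.5 217.6] [18.8 18.9]
top ring 236.9 268.3 282.0 [452.2 318. ] [18.7 19.3]
top ring 316.6 255.8 284.0 [479.  127.2] [18.9 19.3]
top ring 369.2 254.3 282.5 [480.7   1.2] [18.9 19.1]
top ring 147.5 194.1 242.0 [635.  534.2] [17.4 17.8]
top 95 1677 med [ 488.4 -248.8  115.1] min [ 427.1 -302.9   98.6] max [ 541.3 -198.3  124. ]
 ell ((485.75653076171875, 247.29302978515625), (45.5105094909668, 51.34856033325195), 11.0562162399292) [[ 486.18649482 -249.34797294  115.07309146]]
top 125 53 med [ 490.  -250.7  158.4] min [ 484.6 -260.2  125. ] max [ 513.4 -208.2  168.9]
scene ring 351.7 308.6 301.0 [477.3  -0. ] [18.2 21.2]
scene ring 311.0 284.4 272.5 [475.8 125.6] [17.2 20.3]
scene ring 276.6 273.4 258.5 [448.6 215.6] [16.9 19.6]
scene ring 249.0 255.8 238.0 [449.4 315.6] [16.2 18.8]
scene 95 1474 med [ 481.6 -253.5  113.4] min [ 422.1 -302.2   95.5] max [ 540.  -200.1  124.9]
 ell ((449.8057556152344, 332.5379333496094), (42.136898040771484, 56.44113540649414), 84.03297424316406) [[ 475.0882333  -250.2788536   113.39905773]]
scene 125 94 med [ 485.1 -255.6  148.3] min [ 481.1 -262.3  125.5] max [ 494.1 -247.7  163.6]
```

View pics/c1.png

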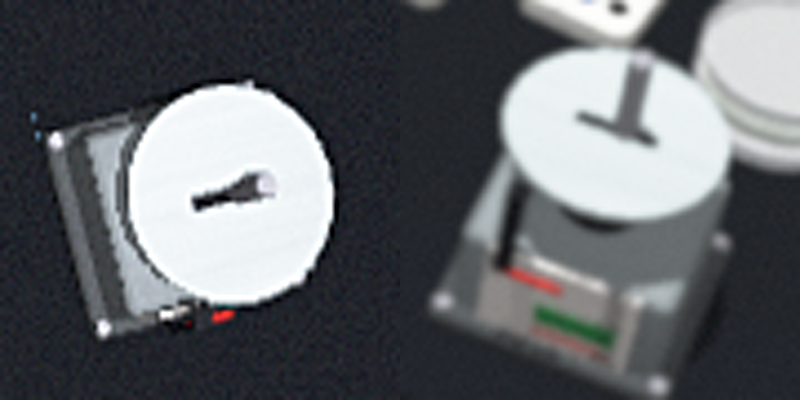

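Crops: the stem tip is at about (494.6,244.3) in the top image. In the scene image the tip is at (459,312) and its foot at (456,329). The foot's edge puts the balance yaw at about +13.6°. I now compute the stem position and the first shifts.

```bash
python3 - <<'E'
from h import *
print("tip top",ray("top",[(494.6,244.3)],162), "tip scene",ray("scene",[(459,312.4)],162),"base scene",ray("scene",[(456,329)],114))
# foot yaw in top, z~5
q=ray("top",[(435+57/4.44,205+138/4.7),(435+103/4.44,205+328/4.7)],8); e=q[0]-q[1]; print("yaw",np.degrees(np.arctan2(e[1],e[0])))
for P in((420,330,200),(479,100,140),(479,.6,90),(479,.6,4)): print(P,shift(P))
E
```

```text
tip top [[ 489.22261963 -254.94438708  162.        ]] tip scene [[ 490.04362647 -253.61503882  162.        ]] base scene [[ 491.22219769 -255.05030537  114.        ]]
yaw 12.253884001300285
(420, 330, 200) [  3.07 -16.72  27.6 ]
(479, 100, 140) [  9.1  -36.13  41.26]
(479, 0.6, 90) [ 14.12 -45.42  44.78]
(479, 0.6, 4) [ 22.72 -45.4   44.78]
```

```bash
python3 -m jog '[{"claw":1,"xyz":[0.5,-2.4,4],"roll":-0.1},{"claw":1,"xyz":[0.9,-4.8,8],"roll":-0.2},{"claw":1,"xyz":[1.3,-7.2,12],"roll":-0.3},{"claw":1,"xyz":[1.8,-9.6,16],"roll":-0.36},{"claw":1,"xyz":[2.2,-12,20],"roll":-0.36},{"claw":1,"xyz":[2.6,-14.4,24],"roll":-0.36},{"claw":1,"xyz":[3.1,-16.7,27.6],"roll":-0.36},{"claw":1,"xyz":[4.5,-20.5,30.5],"roll":-0.36},{"claw":1,"xyz":[6,-24.5,33],"roll":-0.36},{"claw":1,"xyz":[7.5,-28.5,36],"roll":-0.36}]'
python3 - <<'E'
from h import *
print(ctrl.state()["eef_pos"],tool()[1][:,1])
for P in((479,100,120),(479,.6,60),(479,.6,4)): print(P,shift(P))
E
```

```text
t: 1.1
eef_pos: [455.9, 190.1, 155.7]
ee_rot: [-0.0, 1.572, -0.003]
wrist_force: [1.5, 0.2, -0.1]
grip_width: 1.0
[455.94256998 190.12836027 155.70851418] [ 0.00151044  0.9999973  -0.00176877]
(479, 100, 120) [ 3.58 -9.    2.32]
(479, 0.6, 60) [  9.6  -18.93   2.35]
(479, 0.6, 4) [ 15.2  -18.92   2.35]
```

```bash
python3 -m jog '[{"claw":1,"xyz":[2,-4.5,1],"roll":0},{"claw":1,"xyz":[4,-9,2.3],"roll":0},{"claw":1,"xyz":[6.5,-13,2.3],"roll":0},{"claw":1,"xyz":[8.5,-17,2.3],"roll":0},{"claw":1,"xyz":[9.6,-18.9,2.3],"roll":0},{"claw":1,"xyz":[11.5,-18.9,2.3],"roll":0},{"claw":1,"xyz":[13.5,-18.9,2.3],"roll":0},{"claw":1,"xyz":[14.8,-18.9,2.3],"roll":0},{"claw":1,"xyz":[15.2,-18.9,2.3],"roll":0},{"claw":1,"xyz":[15.2,-18.9,2.3],"roll":0}]'
python3 -m jog '[{"claw":0.4,"xyz":[0,0,0],"roll":0},{"claw":0.4,"xyz":[0,0,0],"roll":0},{"claw":0.4,"xyz":[0,0,0],"roll":0},{"claw":0.4,"xyz":[0,0,0],"roll":0},{"claw":0.4,"xyz":[0,0,0],"roll":0}]' 20
python3 - <<'E'
from h import *
i,d=ctrl.read_camera("scene"); cv2.imwrite("pics/s2.png",cv2.resize(i[240:390,260:460],(800,600),interpolation=2))
print(ctrl.state()["wrist_force"],ctrl.state()["eef_pos"])
E
```

```text
t: 2.1
eef_pos: [478.1, 0.9, 3.7]
ee_rot: [-0.001, 1.573, -0.003]
wrist_force: [0.6, -0.3, 0.4]
grip_width: 0.997
t: 2.6
eef_pos: [478.7, 1.0, 4.6]
ee_rot: [-0.0, 1.572, -0.002]
wrist_force: [-2.4, 0.1, 6.2]
grip_width: 0.526
[-2.72440076  0.28661703  6.5848095 ] [478.72082024   1.03105791   4.63277303]
```

View pics/s2.png

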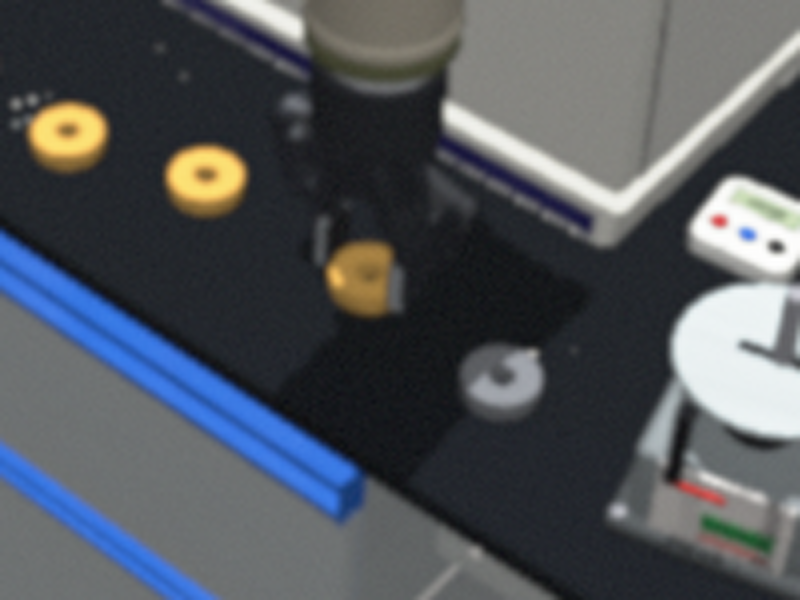

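Ring a is squeezed along y, with its centre at y = 1.0 and a light touch of the tips on the bench. Next I squeeze it along x so its centre is known on both axes.

```bash
python3 -c "
from h import *
print(ctrl.state()['joints'])"; python3 -m jog '[{"claw":1,"xyz":[-0.3,0,0],"roll":0},{"claw":1,"xyz":[-0.3,0,0],"roll":0},{"claw":1,"xyz":[-0.3,0,0],"roll":0},{"claw":1,"xyz":[-0.3,0,0],"roll":0},{"claw":1,"xyz":[-0.3,0,0],"roll":0}]'; python3 -c "
from h import *
print(ctrl.state()['joints'])"
```

```text
[-0.36875993  0.33580642  0.34486969  2.02457812 -0.15275899  0.80653368
  1.63422933]
t: 3.15
eef_pos: [478.6, 1.0, 7.5]
ee_rot: [-0.0, 1.572, -0.002]
wrist_force: [0.7, 0.1, -0.4]
grip_width: 1.0
[-0.37015111  0.33070591  0.34612315  2.02297784 -0.15002422  0.8131644
  1.63193468]
```

```bash
python3 -m jog '[{"claw":1,"xyz":[0,0,0],"roll":0.15},{"claw":1,"xyz":[0,0,0],"roll":0.3},{"claw":1,"xyz":[0,0,0],"roll":0.45},{"claw":1,"xyz":[0,0,0],"roll":0.6},{"claw":1,"xyz":[0,0,0],"roll":0.75},{"claw":1,"xyz":[0,0,0],"roll":0.9},{"claw":1,"xyz":[0,0,0],"roll":1.05},{"claw":1,"xyz":[0,0,0],"roll":1.2},{"claw":1,"xyz":[0,0,0],"roll":1.35},{"claw":1,"xyz":[0,0,0],"roll":1.5}]'
python3 -m jog '[{"claw":1,"xyz":[0,0,0],"roll":0.07},{"claw":1,"xyz":[0,0,0],"roll":0.07},{"claw":0.4,"xyz":[0,0,0],"roll":0.07},{"claw":0.4,"xyz":[0,0,0],"roll":0.07},{"claw":0.4,"xyz":[0,0,0],"roll":0.07},{"claw":0.4,"xyz":[0,0,0],"roll":0.07},{"claw":0.4,"xyz":[0,0,0],"roll":0.07}]' 30
python3 -c "
from h import *
print(ctrl.state()['joints'],tool())"
```

```text
t: 4.15
eef_pos: [478.6, 1.0, 7.4]
ee_rot: [1.16, 1.238, -1.164]
wrist_force: [0.2, 0.6, -0.4]
grip_width: 0.999
t: 4.85
eef_pos: [478.7, 1.0, 7.8]
ee_rot: [1.212, 1.206, -1.215]
wrist_force: [-2.4, -0.2, 5.1]
grip_width: 0.507
[-0.63977796  0.37901978  0.66902532  2.03329191 -0.3139347   0.83152245
  0.20361964] (array([478.74986261,   0.99611193,   7.80501297]), array([[-1.00167493e-03,  9.99983044e-01, -5.73653290e-03],
       [-1.33695079e-03, -5.73786982e-03, -9.99982645e-01],
       [-9.99998605e-01, -9.93988080e-04,  1.34267560e-03]]))
```

Ring a is gripped with its centre at (478.7, 1.0); the camera mean gave (479.0, 0.6), so the mean is good. Next I lift it and hover over the stem.

```bash
python3 -m jog '[{"claw":0.4,"xyz":[-4,0,0],"roll":0},{"claw":0.4,"xyz":[-8,0,1],"roll":0},{"claw":0.4,"xyz":[-12,0,3],"roll":0},{"claw":0.4,"xyz":[-16,0.1,6],"roll":0},{"claw":0.4,"xyz":[-18.5,0.3,10],"roll":0},{"claw":0.4,"xyz":[-18.5,0.5,14],"roll":0},{"claw":0.4,"xyz":[-18.5,0.7,18],"roll":0},{"claw":0.4,"xyz":[-18.5,0.9,22],"roll":0},{"claw":0.4,"xyz":[-18.5,1.1,24.5],"roll":0},{"claw":0.4,"xyz":[-18.5,1.1,25.5],"roll":0}]' 40
python3 -m jog '[{"claw":0.4,"xyz":[0,0,0],"roll":0},{"claw":0.4,"xyz":[0,0,0],"roll":0}]'
python3 - <<'E'
from h import *
s=ctrl.state(); print(s["wrist_force"],s["eef_pos"],s["joints"])
c=[]
for n,(u,v) in(("scene",(455,310)),("top",(490,240))):
    i,d=ctrl.read_camera(n); np.savez(n+"3.npz",i=i,d=d); c.append(cv2.resize(i[v-50:v+50,u-40:u+40],(400,500),interpolation=2))
cv2.imwrite("pics/h3.png",np.hstack(c))
E
```

```text
t: 5.85
eef_pos: [487.3, -257.0, 193.0]
ee_rot: [1.213, 1.204, -1.219]
wrist_force: [0.5, 0.6, -2.2]
grip_width: 0.505
t: 6.05
eef_pos: [487.2, -256.2, 192.6]
ee_rot: [1.213, 1.205, -1.219]
wrist_force: [0.1, 1.0, -1.7]
grip_width: 0.501
[ 0.09419993  1.03796489 -1.69071052] [ 487.18998744 -256.22862118  192.58062478] [-0.29337783  0.32917331  0.89820964  1.66709047 -0.26422538  1.27587345
  0.64751199]
```

View pics/h3.png

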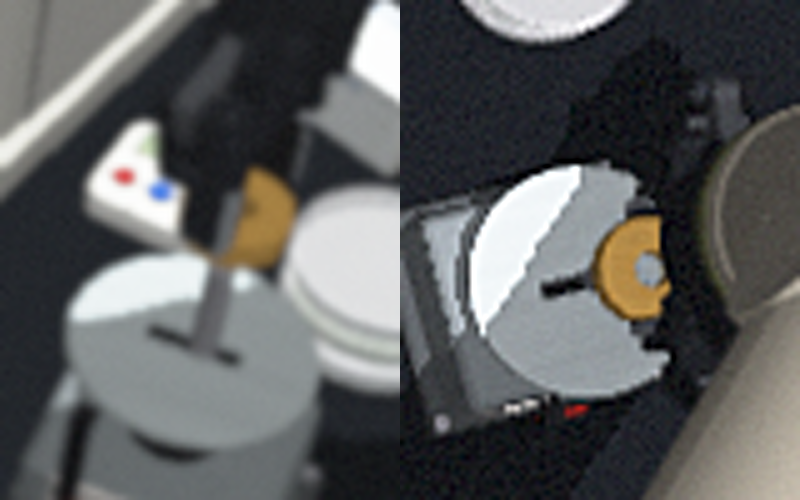

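The ring hovers over the stem. In the top view the light stem tip shows through the bore at about crop (648,268), and the ring rim spans x 597 to about 700 and y 215–318. I fit these for an accurate relative offset.

```bash
python3 - <<'E'
from h import *
from scipy.optimize import least_squares
i=np.load("top3.npz")["i"]; hsv=cv2.cvtColor(i,cv2.COLOR_BGR2HSV)
m=cv2.inRange(hsv,(12,80,60),(35,255,255)); m[:,:505]=0;m[:,:480]=0
m=cv2.inRange(hsv,(12,80,60),(35,255,255)); w=np.zeros_like(m); w[225:260,480:530]=1; m*=w
ys,xs=np.nonzero(m); print(xs.min(),xs.max(),ys.min(),ys.max())
c=max(cv2.findContours(m,cv2.RETR_EXTERNAL,cv2.CHAIN_APPROX_NONE)[0],key=len).reshape(-1,2).astype(float)
c=c[c[:,0]<499]
for f in(0,1):
  r=least_squares(lambda p:np.hypot(*(c-p[:2]).T)-p[2],[499,243,10],loss="soft_l1").x
print("ring px",r)
b=ray("top",[r[:2]],198.8)[0]; p,_=tool(); print("bias",b-p)
g0=cv2.cvtColor(np.load("top0.npz")["i"],cv2.COLOR_BGR2GRAY); g1=cv2.cvtColor(i,cv2.COLOR_BGR2GRAY)
print(g0[238:251,483:503]); print(g1[235:252,490:508])
E
```

```text
488 513 232 253
ring px [498.63023697 243.34655799   9.80921484]
bias [0.76890654 3.17309494 6.0773624 ]
[[246 245 246 246 246 243 245 243 243 243 244 245 244 243 244 243 244 244
  245 244]
 [245 245 243 244 245 245 244 245 246 248 245 246 244 244 243 244 244 243
  243 244]
 [243 243 244 244 244 247 249 252 254 254 254 251 248 247 244 244 244 244
  243 244]
 [246 245 245 246 249 254 255 205 206 193 200 208 227 250 245 244 243 242
  246 243]
 [246 246 248 252 255 255 178 112  83  81 158 201 208 226 248 245 245 242
  242 243]
 [250 252 255 255 213 165  58  74  53  90 214 219 216 214 242 243 240 242
  241 241]
 [255 255 206 189  94  46  62  67  67 107 232 215 218 218 233 244 241 242
  241 241]
 [184 162  84  73  66  67  78  76  75  88 196 223 222 223 239 242 239 239
  241 240]
 [ 52  28  23  56  74  75  74  75  69  61 100 146 176 181 247 244 240 243
  241 242]
 [ 21  16  16  26  76  53  62  59 111 146 154 241 238 235 246 243 244 244
  245 243]
 [138 136 205 253 249 194 205 250 247 248 244 252 249 247 246 246 245 244
  242 242]
 [254 246 251 254 253 248 247 254 250 250 249 246 245 244 24
[... 686 characters left out ...]
 70   2  17  22  25  23]
 [135 151 147 139 142 143 144 144 157 159 159 158 102   0   6  23   1  22]
 [123 156 144 144 140 142 137 138 154 152 156 159 129  17  10  23  14  27]
 [116 158 145 144 145 147 139 144 158 152 161 155  95  29   7  17  25  26]
 [114 156 149 144 143 142 144 146 142 125 155 115  68  97   7  16   6  19]
 [ 89 151 151 143 144 145 142 142 138 134 142 112 136 143  34  18  25   8]
 [ 68 118 153 146 143 144 140 143 138 141 141 141 146  98  22   7  24  27]
 [ 57  82 149 158 148 144 142 141 142 140 142 143  94  30  14  33  22  21]
 [ 95  65 104 144 154 150 150 146 145 145 150 145  36   4  21  28  26  21]
 [147  92  64  88 140 158 147 147 145 144 155 149  65   5  21  16  29  33]]
```

```bash
python3 - <<'E'
from h import *
from scipy.optimize import least_squares
p,_=tool()
i=np.load("top3.npz")["i"]; print(proj("top",[(p[0],p[1],198.8)]))
hsv=cv2.cvtColor(i,cv2.COLOR_BGR2HSV); print(hsv[228:257,486:506,1])
s=np.load("scene3.npz")["i"]; print("scene exp ring centre",proj("scene",[(p[0],p[1],184.8),(p[0],p[1],198.8),(p[0],p[1]-23,184.8)]))
m=cv2.inRange(cv2.cvtColor(s,cv2.COLOR_BGR2HSV),(12,80,60),(35,255,255))[285:325,435:490]
for r in m//255: print("".join(map(str,r)))
E
```

```text
[[500.15898555 243.68916857]]
[[ 19  20  22  17  20  18  14  13  20  17  18  15  59  15  49 119  59 121
   23  46]
 [ 17  15  17  19  14  21  22  20  17  20  21  23  27  27 116  49  71  88
   35 104]
 [ 22  18  15  19  11  19  22  11  14  18  20  22  18  22  27  60  40  39
   48  49]
 [ 16  14  20  20  19  17  21  17  11  23  21  31  36  30  47  61  44  64
   51  19]
 [ 16  17  17  17  17  19  21  17  17  32  90 166 197 170 232 177 216  58
  162  53]
 [ 20  14  20  19  19  20  26  30  27  43 147 148 167 152 162 151 117 128
   64  71]
 [ 19  19  19  18  22  24  19   0  20 161 158 157 155 155 153 155  71 177
  237 127]
 [ 19  21  19  19  21  27   2 134 167 161 157 151 153 148 150 162  64 255
   69  64]
 [ 14  17  16  23  22  21 128 163 155 153 152 152 155 158 151 155 255 102
   64   0]
 [ 20  19  21  24   8 170 168 155 151 151 152 151 147 153 156 157 242 122
   51  88]
 [ 18  23  21   9 120 176 160 148 152 151 156 154 155 152 153 158 255  68
   59  21]
 [ 17  21  23  54 187 155 152 156 155 150 153 157 162 156 160 156 255  94
   36  89]
 [ 16  23   7 179 170 153 155 152 151 152 159 154 
[... 3045 characters left out ...]
1111111100000000000000000000
0000000000000000000000000000000111000000000000000000000
0000000000000000000000000000000000000000000000000000000
0000000000000000000000000000000000000000000000000000000
0000000000000000000000000000000000000000000000000000000
0000000000000000000000000000000000000000000000000000000
0000000000000000000000000000000000000000000000000000000
0000000000000000000000000000000000000000000000000000000
0000000000000000000000000000000000000000000000000000000
0000000000000000000000000000000000000000000000000000000
0000000000000000000000000000000000000000000000000000000
0000000000000000000000000000000000000000000000000000000
0000000000000000000000000000000000000000000000000000000
```

The top image puts the bias near (1, −0.3) mm, so the stem is at about (489.7, −254.7). Descend to just above the tip.

```bash
python3 -c "
from h import *
print(tool()[0],shift((489.7,-254.7,174)))"
```

```text
[ 487.70411403 -255.2901283   192.7226376 ] [ 1.87  0.2  -0.06]
```

```bash
python3 -m jog '[{"claw":0.4,"xyz":[0.3,0.2,-0.06],"roll":0},{"claw":0.4,"xyz":[0.8,0.2,-0.06],"roll":0},{"claw":0.4,"xyz":[1.3,0.2,-0.06],"roll":0},{"claw":0.4,"xyz":[1.8,0.2,-0.06],"roll":0},{"claw":0.4,"xyz":[1.87,0.2,-0.06],"roll":0},{"claw":0.4,"xyz":[1.87,0.2,-0.06],"roll":0},{"claw":0.4,"xyz":[1.87,0.2,-0.06],"roll":0}]'
python3 -c "
from h import *
print(ctrl.state()['wrist_force'],tool()[0],shift((489.7,-254.7,164)))"
```

```text
t: 6.85
eef_pos: [489.7, -254.9, 174.1]
ee_rot: [1.213, 1.206, -1.217]
wrist_force: [1.2, 0.2, -1.2]
grip_width: 0.499
[ 1.18952557  0.18249881 -1.22852948] [ 489.67870229 -254.88469451  174.1494713 ] [ 1.01  0.   -0.02]
```

```bash
python3 -m jog '[{"claw":0.4,"xyz":[0.3,0,0],"roll":0},{"claw":0.4,"xyz":[0.6,0,0],"roll":0},{"claw":0.4,"xyz":[0.9,0,0],"roll":0},{"claw":0.4,"xyz":[1.2,0,0],"roll":0},{"claw":0.4,"xyz":[1.5,0,0],"roll":0},{"claw":0.4,"xyz":[1.8,0,0],"roll":0},{"claw":0.4,"xyz":[2.0,0,0],"roll":0},{"claw":0.4,"xyz":[2.0,0,0],"roll":0},{"claw":0.4,"xyz":[2.0,0,0],"roll":0},{"claw":0.4,"xyz":[2.0,0,0],"roll":0}]'
python3 - <<'E'
from h import *
for k in range(4):
    i,d=ctrl.read_camera("scene"); s=ctrl.state(); print(s["wrist_force"],s["eef_pos"])
u,v=455,325; cv2.imwrite("pics/h4.png",cv2.resize(i[v-50:v+50,u-50:u+50],(600,600),interpolation=2))
E
```

```text
t: 7.85
eef_pos: [489.8, -255.0, 154.3]
ee_rot: [1.213, 1.206, -1.217]
wrist_force: [0.8, -0.3, -2.2]
grip_width: 0.503
[-0.22694733 -0.10964364 -1.48355903] [ 489.73263429 -254.96991775  154.29886197]
[ 0.05881831 -0.2178501  -1.78600895] [ 489.73357206 -254.97789958  154.29796571]
[-0.44114844  0.01912315 -1.53202922] [ 489.72931505 -254.91702426  154.2714133 ]
[-0.34274182  1.94224144 -1.14687521] [ 489.72572073 -254.91820255  154.26987379]
```

View pics/h4.png

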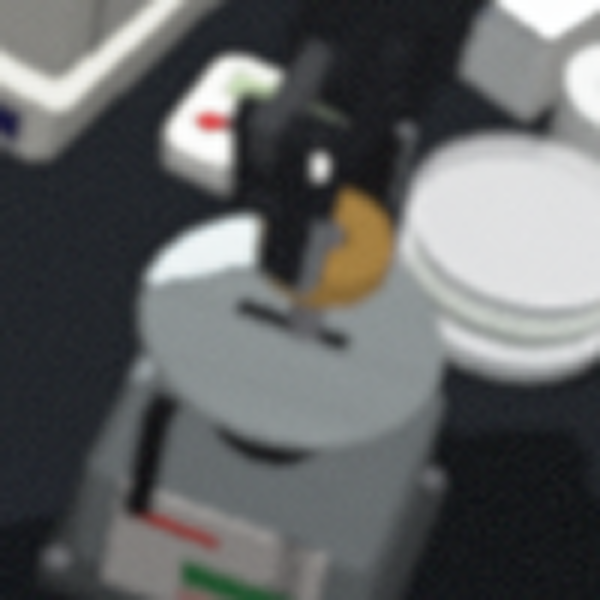

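The ring is threaded: no rise in force and the pan has not moved, with the underside about 15 mm below the tip. Continue down until the spring takes the ring's weight.

```bash
python3 -m jog '[{"claw":0.4,"xyz":[0.4,0,0],"roll":0},{"claw":0.4,"xyz":[0.8,0,0],"roll":0},{"claw":0.4,"xyz":[1.2,0,0],"roll":0},{"claw":0.4,"xyz":[1.6,0,0],"roll":0},{"claw":0.4,"xyz":[2.0,0,0],"roll":0},{"claw":0.4,"xyz":[2.4,0,0],"roll":0},{"claw":0.4,"xyz":[2.8,0,0],"roll":0},{"claw":0.4,"xyz":[3.0,0,0],"roll":0},{"claw":0.4,"xyz":[3.0,0,0],"roll":0},{"claw":0.4,"xyz":[3.0,0,0],"roll":0}]'
python3 -m jog '[{"claw":0.4,"xyz":[0.3,0,0],"roll":0},{"claw":0.4,"xyz":[0.6,0,0],"roll":0},{"claw":0.4,"xyz":[0.9,0,0],"roll":0},{"claw":0.4,"xyz":[1.1,0,0],"roll":0},{"claw":0.4,"xyz":[1.1,0,0],"roll":0},{"claw":0.4,"xyz":[1.1,0,0],"roll":0}]'
python3 - <<'E'
from h import *
for k in range(4):
    i,d=ctrl.read_camera("scene"); s=ctrl.state(); print(s["wrist_force"],s["eef_pos"])
E
```

```text
t: 9.05
eef_pos: [489.7, -255.1, 124.4]
ee_rot: [1.213, 1.205, -1.217]
wrist_force: [0.3, -0.3, -1.7]
grip_width: 0.505
t: 9.65
eef_pos: [489.7, -255.0, 113.3]
ee_rot: [1.213, 1.206, -1.217]
wrist_force: [1.1, -1.2, 0.3]
grip_width: 0.501
[ 0.50718538  1.29557717 -0.88335425] [ 489.66216072 -255.04499973  113.38635357]
[-0.1443432   0.29376305 -0.11487164] [ 489.66618465 -255.01393377  113.40870083]
[-0.25895819  0.14248878 -0.26418471] [ 489.6643734  -255.0493172   113.39866834]
[ 0.43089349  0.33345603 -0.0292052 ] [ 489.69182414 -254.99228578  113.38427478]
```

Load is taken by the spring; release, then rise.

```bash
python3 -m jog '[{"claw":0.6,"xyz":[0,0,0],"roll":0},{"claw":0.75,"xyz":[0,0,0],"roll":0},{"claw":1,"xyz":[0,0,0],"roll":0},{"claw":1,"xyz":[0,0,0],"roll":0},{"claw":1,"xyz":[-0.5,0,0],"roll":0},{"claw":1,"xyz":[-2,0,0],"roll":0},{"claw":1,"xyz":[-5,0,0],"roll":0},{"claw":1,"xyz":[-9,0,0],"roll":0},{"claw":1,"xyz":[-11,0,0],"roll":0},{"claw":1,"xyz":[-11,0,0],"roll":0}]'
python3 - <<'E'
from h import *
i,d=ctrl.read_camera("scene"); s=ctrl.state(); print(s["wrist_force"],s["eef_pos"])
u,v=450,330; cv2.imwrite("pics/h5.png",cv2.resize(i[v-50:v+60,u-55:u+55],(600,600),interpolation=2))
print("ring2",shift((477.4,126.4,150)),shift((477.4,126.4,7.5)))
E
```

```text
t: 10.85
eef_pos: [491.4, -256.2, 228.0]
ee_rot: [1.215, 1.199, -1.213]
wrist_force: [0.9, 0.1, -0.2]
grip_width: 1.002
[-0.1931182   0.78653216 -0.47000768] [ 490.67001631 -255.5178427   225.8745916 ]
ring2 [  7.48  -1.63 -38.2 ] [ 21.73  -1.67 -38.24]
```

View pics/h5.png

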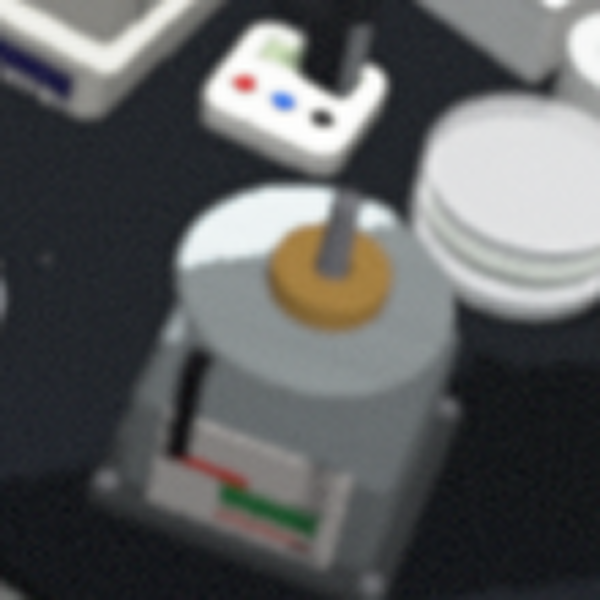

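Ring a lies flat round the stem and the pointer is still above the green band. Next, the second ring.

```bash
python3 -m jog '[{"claw":1,"xyz":[0,0,-2],"roll":0},{"claw":1,"xyz":[0,-0.1,-6.5],"roll":0},{"claw":1,"xyz":[0.5,-0.3,-11],"roll":0},{"claw":1,"xyz":[1.5,-0.5,-15.8],"roll":0},{"claw":1,"xyz":[2.5,-0.7,-20.5],"roll":0},{"claw":1,"xyz":[4,-0.9,-25],"roll":0},{"claw":1,"xyz":[6,-1.2,-29.5],"roll":0},{"claw":1,"xyz":[8,-1.4,-34],"roll":0},{"claw":1,"xyz":[10,-1.6,-37.5],"roll":0},{"claw":1,"xyz":[12,-1.7,-38.3],"roll":0}]'
python3 -c "
from h import *
print(tool()[1],shift((477.1,126.8,7.5)))"
```

```text
t: 11.9
eef_pos: [475.4, 132.3, 103.3]
ee_rot: [1.209, 1.207, -1.21]
wrist_force: [0.5, -0.8, -0.4]
grip_width: 0.998
[[ 8.76390938e-04  9.99999382e-01 -6.84405955e-04]
 [-1.92041292e-03 -6.82721923e-04 -9.99997923e-01]
 [-9.99997772e-01  8.77703460e-04  1.91981340e-03]] [9.58 0.17 0.53]
```

```bash
python3 -m jog '[{"claw":1,"xyz":[2,0.17,0.53],"roll":0},{"claw":1,"xyz":[4.5,0.17,0.53],"roll":0},{"claw":1,"xyz":[7,0.17,0.53],"roll":0},{"claw":1,"xyz":[8.8,0.17,0.53],"roll":0},{"claw":1,"xyz":[9.5,0.17,0.53],"roll":0},{"claw":1,"xyz":[9.5,0.17,0.53],"roll":0},{"claw":1,"xyz":[9.5,0.17,0.53],"roll":0}]'
python3 -c "
from h import *
print(tool()[0],shift((477.1,126.8,7.5)))"
python3 -m jog '[{"claw":0.4,"xyz":[0,0,0],"roll":0},{"claw":0.4,"xyz":[0,0,0],"roll":0},{"claw":0.4,"xyz":[0,0,0],"roll":0},{"claw":0.4,"xyz":[0,0,0],"roll":0},{"claw":0.4,"xyz":[0,0,0],"roll":0},{"claw":0.4,"xyz":[0,0,0],"roll":0}]' 40
python3 -c "
from h import *
print(ctrl.state()['wrist_force'],tool(),shift((489.7,-254.7,230)))"
```

```text
t: 12.6
eef_pos: [477.6, 126.8, 8.9]
ee_rot: [1.209, 1.206, -1.21]
wrist_force: [-0.1, -0.3, 0.5]
grip_width: 1.002
[477.57439136 126.7839552    8.93603608] [ 0.14 -0.05 -0.  ]
t: 13.2
eef_pos: [478.1, 127.0, 10.1]
ee_rot: [1.211, 1.206, -1.209]
wrist_force: [-3.4, -1.0, 11.2]
grip_width: 0.494
[-3.42291387 -1.03183937 11.23467313] (array([478.12891075, 127.0166514 ,  10.11815464]), array([[ 2.44477114e-03,  9.99996360e-01, -1.14138135e-03],
       [-6.55370697e-04, -1.13978228e-03, -9.99999136e-01],
       [-9.99996797e-01,  2.44551705e-03,  6.52581805e-04]])) [-21.96   1.25  38.18]
```

```bash
python3 -m jog '[{"claw":0.4,"xyz":[-2.5,0,0],"roll":0},{"claw":0.4,"xyz":[-7,0,0.5],"roll":0},{"claw":0.4,"xyz":[-11.5,0.1,2],"roll":0},{"claw":0.4,"xyz":[-15.5,0.2,5],"roll":0},{"claw":0.4,"xyz":[-18,0.3,9],"roll":0},{"claw":0.4,"xyz":[-19,0.5,13.5],"roll":0},{"claw":0.4,"xyz":[-19,0.7,18.3],"roll":0},{"claw":0.4,"xyz":[-19,0.9,23],"roll":0},{"claw":0.4,"xyz":[-19,1,27.8],"roll":0},{"claw":0.4,"xyz":[-19,1.2,32],"roll":0}]'
python3 -m jog '[{"claw":0.4,"xyz":[0,0,1.3],"roll":0},{"claw":0.4,"xyz":[0,0,3],"roll":0},{"claw":0.4,"xyz":[0,0,4],"roll":0},{"claw":0.4,"xyz":[0,0,4.6],"roll":0},{"claw":0.4,"xyz":[0,0,4.6],"roll":0},{"claw":0.4,"xyz":[0,0,4.6],"roll":0}]'
python3 - <<'E'
from h import *
i,d=ctrl.read_camera("scene"); i,d=ctrl.read_camera("top"); np.savez("top6.npz",i=i)
print(ctrl.state()['wrist_force'],tool(),shift((489.7,-254.7,168)))
p=tool()[0]; print(proj("top",[(p[0],p[1],p[2]+4)]))
print(cv2.cvtColor(i,cv2.COLOR_BGR2HSV)[228:258,486:508,1])
E
```

```text
t: 14.2
eef_pos: [488.7, -195.2, 200.7]
ee_rot: [1.212, 1.206, -1.208]
wrist_force: [1.9, -0.8, -1.7]
grip_width: 0.494
t: 14.8
eef_pos: [488.8, -240.3, 200.6]
ee_rot: [1.211, 1.207, -1.207]
wrist_force: [0.3, 0.2, -2.3]
grip_width: 0.495
[-0.11428377  0.0087602  -1.77220871] (array([ 488.90500718, -240.12151742,  200.64878852]), array([[ 3.23002771e-03,  9.99994747e-01, -2.69886453e-04],
       [ 2.34385290e-04, -2.70644928e-04, -9.99999936e-01],
       [-9.99994756e-01,  3.22996425e-03, -2.35258249e-04]])) [3.26 0.07 1.46]
[[493.75290579 243.01536283]]
[[ 18  20  17  16  17  71  24  23 106  56 156  85  24  66  80  61 102  87
   66  24  23  25]
 [ 22  20  19  18  20  20  20  29  57 210 153  32  58  64  22 146  64  61
   57  35  40  30]
 [ 17  16  24  21  24  26  29  16  24  15  40   9 185  20 128  74  39  93
   41  30  31  29]
 [ 17  17  19  41  47  79  19 108  46 120  77  92 128  61  90  23  45  68
   46  29  38  13]
 [ 20  26  36 159  24  94 127  75  81 114 117  26 164 144  51  19  55  79
   37  31  33  23]
 [ 29   0  53 177 158 152 162 154 161 135  26 159  49  47 120  41  80  70

[... 1551 characters left out ...]
5  77  80  79 191  28  40  60
   67  64  53   9]
 [153 159 156 152 150 151 154 158 157 155 255  46  89  41  64  35  18  47
  118 213 163  40]
 [154 180 154 162 154 150 157 152 136 135 255 255  96  39  78  54  26  69
  161  89  51  34]
 [152 147 161 151  93  35  20  49  68 206  36  58  23  77  46  51   0  19
   77 109  53   8]
 [158 158 160 153  87  40  36  24  38 191 134  44  90  71  67  74  85  12
   78  60 102  41]
 [145 183 181 183  75  23  22  18  11  38  85  69  54  33  68  57  38  66
   93  55  38 102]
 [ 26  22  22  17  31  21  25  16  71  64  70  67  77  67  38  34  28  74
   93 104 135 112]
 [ 24  32  27  27  23  18  13  85 179  44  55  35  53  49  61  43  50  74
   23 153  41  62]]
```

```bash
python3 -m jog '[{"claw":0.4,"xyz":[0,0.07,1],"roll":0},{"claw":0.4,"xyz":[1,0.07,1.46],"roll":0},{"claw":0.4,"xyz":[2.2,0.07,1.46],"roll":0},{"claw":0.4,"xyz":[3.1,0.07,1.46],"roll":0},{"claw":0.4,"xyz":[3.26,0.07,1.46],"roll":0},{"claw":0.4,"xyz":[3.26,0.07,1.46],"roll":0},{"claw":0.4,"xyz":[3.26,0.07,1.46],"roll":0},{"claw":0.4,"xyz":[3.26,0.07,1.46],"roll":0}]'
python3 -c "
from h import *
print(ctrl.state()['wrist_force'],tool()[0],shift((489.7,-254.7,148)))"
```

```text
t: 15.7
eef_pos: [490.0, -254.8, 168.5]
ee_rot: [1.211, 1.206, -1.206]
wrist_force: [1.0, 0.6, -1.1]
grip_width: 0.493
[ 1.03587218  0.57816292 -1.13284814] [ 489.98113164 -254.77813358  168.47874112] [ 2.05 -0.04 -0.01]
```

```bash
python3 -m jog '[{"claw":0.4,"xyz":[0.3,-0.03,0],"roll":0},{"claw":0.4,"xyz":[0.6,-0.03,0],"roll":0},{"claw":0.4,"xyz":[0.9,-0.03,0],"roll":0},{"claw":0.4,"xyz":[1.2,-0.03,0],"roll":0},{"claw":0.4,"xyz":[1.5,-0.03,0],"roll":0},{"claw":0.4,"xyz":[1.8,-0.03,0],"roll":0},{"claw":0.4,"xyz":[2.1,-0.03,0],"roll":0},{"claw":0.4,"xyz":[2.4,-0.03,0],"roll":0},{"claw":0.4,"xyz":[2.4,-0.03,0],"roll":0},{"claw":0.4,"xyz":[2.4,-0.03,0],"roll":0}]'
python3 - <<'E'
from h import *
for k in range(4):
    i,d=ctrl.read_camera("scene"); s=ctrl.state(); print(s["wrist_force"],s["eef_pos"])
E
```

```text
t: 16.7
eef_pos: [489.8, -254.8, 144.4]
ee_rot: [1.211, 1.206, -1.206]
wrist_force: [-0.4, -1.3, -1.5]
grip_width: 0.489
[ 0.00702265  0.33631241 -1.42209616] [ 489.81847223 -254.83588173  144.55912289]
[ 0.65821683 -0.78002325 -1.42852233] [ 489.87245351 -254.8336143   144.61284994]
[ 0.11326243 -0.15204969 -1.26886447] [ 489.88013951 -254.81719163  144.61836506]
[ 0.42882741 -0.09033648 -1.58423455] [ 489.90265895 -254.7994709   144.63223812]
```

Threaded again with no extra load. Lower onto ring a until the weight is taken.

```bash
python3 -m jog '[{"claw":0.4,"xyz":[0.4,0,0],"roll":0},{"claw":0.4,"xyz":[0.8,0,0],"roll":0},{"claw":0.4,"xyz":[1.1,0,0],"roll":0},{"claw":0.4,"xyz":[1.4,0,0],"roll":0},{"claw":0.4,"xyz":[1.7,0,0],"roll":0},{"claw":0.4,"xyz":[2.0,0,0],"roll":0},{"claw":0.4,"xyz":[2.3,0,0],"roll":0},{"claw":0.4,"xyz":[2.5,0,0],"roll":0},{"claw":0.4,"xyz":[2.5,0,0],"roll":0},{"claw":0.4,"xyz":[2.5,0,0],"roll":0}]'
python3 - <<'E'
from h import *
for k in range(5):
    i,d=ctrl.read_camera("scene"); s=ctrl.state(); print(s["wrist_force"],s["eef_pos"])
E
```

```text
t: 17.9
eef_pos: [489.9, -254.9, 119.7]
ee_rot: [1.211, 1.206, -1.206]
wrist_force: [-1.1, 0.3, -1.1]
grip_width: 0.489
[-0.08551795  0.40573322 -0.91333798] [ 489.95825154 -254.8942948   119.7355018 ]
[-0.37526831  0.56002117 -0.44890497] [ 490.01093346 -254.85765559  119.76083997]
[-1.00283801  0.80466499 -0.94223574] [ 489.99522502 -254.88230528  119.75072656]
[-1.0697708   0.56304121  0.17599548] [ 490.00903754 -254.86250333  119.73734781]
[-0.58656756  0.33631259  0.861241  ] [ 489.99521539 -254.90126715  119.72595872]
```

```bash
python3 -m jog '[{"claw":0.4,"xyz":[0.2,0,0],"roll":0},{"claw":0.4,"xyz":[0.2,0,0],"roll":0},{"claw":0.6,"xyz":[0.2,0,0],"roll":0},{"claw":0.75,"xyz":[0.2,0,0],"roll":0},{"claw":1,"xyz":[0.2,0,0],"roll":0},{"claw":1,"xyz":[0.2,0,0],"roll":0},{"claw":1,"xyz":[-0.3,0,0],"roll":0},{"claw":1,"xyz":[-2,0,0],"roll":0},{"claw":1,"xyz":[-5,0,0],"roll":0},{"claw":1,"xyz":[-9,0,0],"roll":0}]'
python3 -m jog '[{"claw":1,"xyz":[-1,0,-4],"roll":0},{"claw":1,"xyz":[-1,0,-8],"roll":0},{"claw":1,"xyz":[-1,0,-12],"roll":0}]'
python3 - <<'E'
from h import *
i,d=ctrl.read_camera("scene"); s=ctrl.state(); print(s["wrist_force"],s["eef_pos"]); np.savez("scene7.npz",i=i,d=d)
u,v=445,340; cv2.imwrite("pics/h7.png",cv2.resize(i[v-45:v+45,u-45:u+45],(800,600)[::-1] and (600,600),interpolation=2))
C=cloud("scene",d); 
for f in("scene0","scene7"):
    C=cloud("scene",np.load(f+".npz")["d"]); q=C[300:365,410:490].reshape(-1,3); k=(np.hypot(q[:,0]-487,q[:,1]+250)<50)&(np.hypot(q[:,0]-490,q[:,1]+254)>34)&(q[:,2]>60)&(q[:,2]<125); print(f,np.median(q[k,2]),k.sum())
print(shift((450,217,150)),shift((450.0,217,9)))
E
```

```text
t: 19.15
eef_pos: [488.7, -254.4, 209.8]
ee_rot: [1.211, 1.208, -1.208]
wrist_force: [0.7, 0.2, 0.1]
grip_width: 1.0
t: 19.45
eef_pos: [488.8, -133.6, 220.8]
ee_rot: [1.213, 1.207, -1.208]
wrist_force: [0.3, 0.5, 0.3]
grip_width: 1.0
[ 2.14852098  4.33669317 -1.05401416] [ 489.66968681 -125.52958814  219.98096211]
scene0 112.15104289632492 1100
scene7 92.03110758423884 944
[  7.12  -3.74 -34.25] [ 21.22  -3.76 -34.2 ]
```

View pics/h7.png

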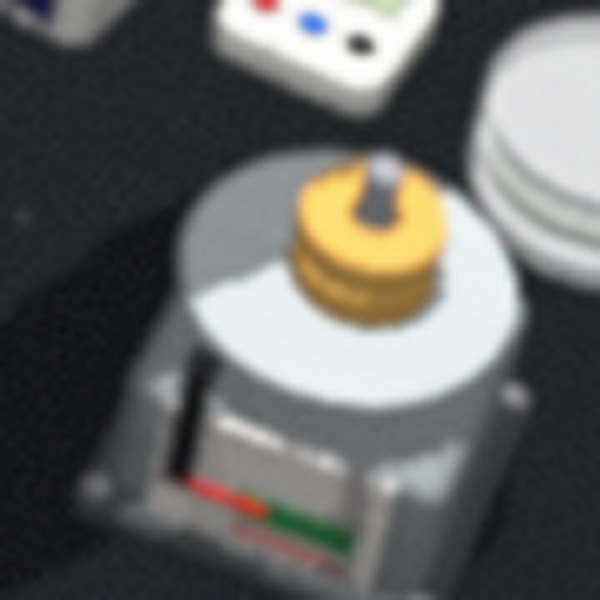

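Two rings lie flat and stacked; the pan has sunk 20.1 mm since the start. The pointer (at about (225,497)) is right at the upper edge of the green band (about (265,505)), so I measure the absolute pan height carefully before deciding.

```bash
python3 - <<'E'
from h import *
def pl(C,d,k):
    q=C[k]; A=np.c_[q[:,:2]-[487,-250],np.ones(len(q))]
    w=np.ones(len(q),bool)
    for _ in range(4):
        s=np.linalg.lstsq(A[w],q[w,2],rcond=None)[0]; r=q[:,2]-A@s; w=np.abs(r-np.median(r[w]))<4
    return np.round(s[2],2),np.round(s[:2],3),w.sum(),round(r[w].std(),2)
fr={}
for n in("top","scene"):
    a=[ctrl.read_camera(n) for _ in range(4)]; np.savez(n+"8.npz",i=a[0][0],d=np.median([x[1] for x in a],0).astype(np.float32))
for n in("top0","scene0","top8","scene8"):
    f=np.load(n+".npz"); d=f["d"]; C=cloud(n[:-1],d); X,Y,Z=C[...,0],C[...,1],C[...,2]
    r=np.hypot(X-487,Y+250); rs=np.hypot(X-490,Y+254)
    pan=(d>0)&(r<47)&(rs>28)&(Z>75)&(Z<125)
    ben=(d>0)&(X>400)&(X<560)&(abs(Y+250)<150)&(r>110)&(abs(Z)<8)
    print(n,"pan",pl(C,d,pan),"bench",pl(C,d,ben))
    g=(d>0)&(np.hypot(X-450,Y-317)<18)&(Z>8)&(Z<22)&(np.hypot(X-450,Y-317)>9); print("  spare ring top",np.median(Z[g]) if g.any() else None)
    if n[-1]=="8":
        rg=(d>0)&(rs<20)&(rs>9)&(Z>100)&(Z<140); print("  stack top",np.median(Z[rg]),rg.sum())
E
```

```text
top0 pan (np.float64(115.23), array([-0.   ,  0.009]), np.int64(781), np.float64(2.0)) bench (np.float64(1.28), array([ 0.001, -0.   ]), np.int64(2064), np.float64(2.06))
  spare ring top 15.445412646679873
scene0 pan (np.float64(113.53), array([-0.008, -0.008]), np.int64(739), np.float64(1.62)) bench (np.float64(-0.1), array([-0.001, -0.   ]), np.int64(2489), np.float64(1.77))
  spare ring top 12.777713499411442
top8 pan (np.float64(0.0), array([0., 0.]), np.int64(0), np.float64(nan)) bench (np.float64(1.69), array([-0.   , -0.001]), np.int64(1332), np.float64(1.55))
  spare ring top 15.408401648653934
  stack top nan 0
scene8 pan (np.float64(93.14), array([-0.006, -0.006]), np.int64(639), np.float64(0.98)) bench (np.float64(-0.12), array([ 0.001, -0.   ]), np.int64(2590), np.float64(1.16))
  spare ring top 12.864894835311807
  stack top 121.43656214852524 152
  return _methods._mean(a, axis=axis, dtype=dtype,
  ret = ret.dtype.type(ret / rcount)
  ret = _var(a, axis=axis, dtype=dtype, out=out, ddof=ddof,
  arrmean = um.true_divide(arrmean, div, out=arrmean,
  ret = ret.dtype.type(ret / rcount)
```

Bench-corrected, the pan was at 6.2 mm empty and is now at about 26.5 mm ± 1. That is short of 27.5; the pointer stands in front of the plate and is seen from above, so it appears lower than it is. A third ring brings it to about 36.5, clear of both limits. I go for the ring at (450, 217).

```bash
python3 -m jog '[{"claw":1,"xyz":[0,-0.4,-4],"roll":0},{"claw":1,"xyz":[0.5,-0.9,-8.5],"roll":0},{"claw":1,"xyz":[1.5,-1.4,-13],"roll":0},{"claw":1,"xyz":[2.5,-2,-17.5],"roll":0},{"claw":1,"xyz":[3.5,-2.5,-22],"roll":0},{"claw":1,"xyz":[5,-3,-26.5],"roll":0},{"claw":1,"xyz":[7,-3.4,-30.5],"roll":0},{"claw":1,"xyz":[9,-3.7,-33.5],"roll":0},{"claw":1,"xyz":[11,-3.8,-34],"roll":0},{"claw":1,"xyz":[12,-3.8,-34],"roll":0}]'
python3 -c "
from h import *
print(tool()[1],shift((449.8,217,9)))"
```

```text
t: 20.9
eef_pos: [450.9, 204.4, 98.1]
ee_rot: [1.209, 1.207, -1.212]
wrist_force: [-0.3, -0.4, 0.5]
grip_width: 1.001
[[-3.24415473e-04  9.99998229e-01 -1.85385109e-03]
 [-1.89445453e-03 -1.85446245e-03 -9.99996486e-01]
 [-9.99998153e-01 -3.20902296e-04  1.89505279e-03]] [ 8.91 -0.11 -1.28]
```

```bash
python3 -m jog '[{"claw":1,"xyz":[2,-0.11,-1.28],"roll":0},{"claw":1,"xyz":[4.5,-0.11,-1.28],"roll":0},{"claw":1,"xyz":[7,-0.11,-1.28],"roll":0},{"claw":1,"xyz":[8.3,-0.11,-1.28],"roll":0},{"claw":1,"xyz":[8.9,-0.11,-1.28],"roll":0},{"claw":1,"xyz":[8.9,-0.11,-1.28],"roll":0},{"claw":1,"xyz":[8.9,-0.11,-1.28],"roll":0}]'
python3 -m jog '[{"claw":0.4,"xyz":[0,0,0],"roll":0},{"claw":0.4,"xyz":[0,0,0],"roll":0},{"claw":0.4,"xyz":[0,0,0],"roll":0},{"claw":0.4,"xyz":[0,0,0],"roll":0},{"claw":0.4,"xyz":[0,0,0],"roll":0},{"claw":0.4,"xyz":[0,0,0],"roll":0}]' 40
python3 -c "
from h import *
print(ctrl.state()['wrist_force'],tool(),shift((490,-254.8,200)))"
```

```text
t: 21.6
eef_pos: [450.7, 217.0, 10.1]
ee_rot: [1.211, 1.206, -1.211]
wrist_force: [0.4, 0.3, 0.3]
grip_width: 1.001
t: 22.2
eef_pos: [450.7, 218.0, 13.8]
ee_rot: [1.213, 1.21, -1.21]
wrist_force: [-21.6, -6.8, 53.2]
grip_width: 0.406
[-21.64445849  -6.82086663  53.19342448] (array([450.70239171, 218.03074506,  13.84079397]), array([[-1.69624704e-04,  9.99996763e-01, -2.53893241e-03],
       [ 2.60411317e-03, -2.53848212e-03, -9.99993387e-01],
       [-9.99996595e-01, -1.76235249e-04, -2.60367415e-03]])) [-18.74   4.05  47.22]
```

The grip slipped over the ring's top (opening 0.406, 53 N up): too high on the ring. Open, rise and look.

```bash
python3 -m jog '[{"claw":0.6,"xyz":[-0.5,0,0],"roll":0},{"claw":1,"xyz":[-1.5,0,0],"roll":0},{"claw":1,"xyz":[-5,0,0],"roll":0},{"claw":1,"xyz":[-7,0,2],"roll":0},{"claw":1,"xyz":[-9,0,6],"roll":0},{"claw":1,"xyz":[-9,0,10],"roll":0},{"claw":1,"xyz":[-9,0,10],"roll":0}]'
python3 - <<'E'
from h import *
for n in("top","scene"):
    i,d=ctrl.read_camera(n); m=cv2.inRange(cv2.cvtColor(i,cv2.COLOR_BGR2HSV),(15,90,90),(35,255,255))
    for c in cv2.findContours(m,cv2.RETR_EXTERNAL,cv2.CHAIN_APPROX_NONE)[0]:
        a=cv2.contourArea(c)
        if 80<a<900:
            (x,y),ax,_=cv2.fitEllipse(c); P=ray(n,[(x,y)],13)[0]; print(n,a,np.round(P[:2],1),np.round(ax,1))
cv2.imwrite("pics/s9.png",cv2.resize(i[200:350,200:400],(800,600),interpolation=2)); print(tool()[0])
E
```

```text
t: 22.9
eef_pos: [451.0, 112.3, 104.6]
ee_rot: [1.219, 1.205, -1.215]
wrist_force: [0.7, -0.4, -0.3]
grip_width: 1.002
top 281.0 [452.2 317.9] [18.6 19.4]
top 282.0 [452.5 217.4] [18.7 19.2]
top 315.5 [ 497.5 -284.6] [19.1 21.6]
top 235.0 [635.3 534.1] [17.  17.8]
top 209.5 [ 902.7 -282.3] [25.7 26.8]
scene 340.5 [ 574.7 -220.5] [21.5 22.7]
scene 256.0 [450.  215.6] [16.5 19.9]
scene 237.5 [449.6 315.9] [16.1 19. ]
scene 507.5 [ 960.4 -236.2] [21.9 29.8]
[450.55993334 117.09283211 103.93491432]
```

View pics/s9.png

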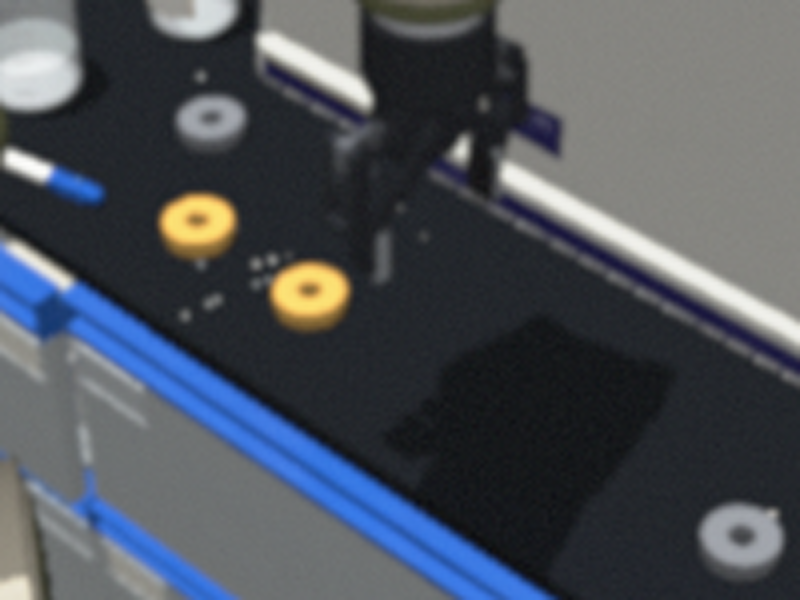

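Ring c still lies flat at (451, 217), crop position (310,290). Regrasp lower.

```bash
python3 -m jog '[{"claw":1,"xyz":[0,0,-2],"roll":0},{"claw":1,"xyz":[0,0,-5.5],"roll":0},{"claw":1,"xyz":[0,0,-9],"roll":0},{"claw":1,"xyz":[0,0,-10],"roll":0},{"claw":1,"xyz":[2,0,-10],"roll":0},{"claw":1,"xyz":[5,0,-10],"roll":0},{"claw":1,"xyz":[7,0,-10],"roll":0},{"claw":1,"xyz":[7,0,-10],"roll":0}]'
python3 -c "
from h import *
print(tool(),shift((450.9,216.9,5)))"
```

```text
t: 23.8
eef_pos: [448.7, 217.0, 31.5]
ee_rot: [1.209, 1.211, -1.215]
wrist_force: [-0.2, 0.2, -0.2]
grip_width: 0.998
(array([448.71106902, 216.96239543,  31.50328815]), array([[-4.37828358e-03,  9.99984240e-01, -3.51435965e-03],
       [-3.27900421e-04, -3.51582879e-03, -9.99993766e-01],
       [-9.99990362e-01, -4.37710392e-03,  3.43288549e-04]])) [2.65 0.23 0.  ]
```

```bash
python3 -m jog '[{"claw":1,"xyz":[1,0.23,0],"roll":0},{"claw":1,"xyz":[2,0.23,0],"roll":0},{"claw":1,"xyz":[2.6,0.23,0],"roll":0},{"claw":1,"xyz":[2.65,0.23,0],"roll":0},{"claw":1,"xyz":[2.65,0.23,0],"roll":0},{"claw":1,"xyz":[2.65,0.23,0],"roll":0}]'
python3 -m jog '[{"claw":0.45,"xyz":[0,0,0],"roll":0},{"claw":0.45,"xyz":[0,0,0],"roll":0},{"claw":0.45,"xyz":[0,0,0],"roll":0},{"claw":0.45,"xyz":[0,0,0],"roll":0},{"claw":0.45,"xyz":[0,0,0],"roll":0},{"claw":0.45,"xyz":[0,0,0],"roll":0}]' 30
python3 -c "
from h import *
print(ctrl.state()['wrist_force'],tool(),shift((490,-254.8,200)))"
```

```text
t: 24.4
eef_pos: [451.2, 217.1, 5.4]
ee_rot: [1.21, 1.21, -1.215]
wrist_force: [-0.6, -0.4, 0.0]
grip_width: 1.0
t: 25.0
eef_pos: [451.5, 217.2, 6.1]
ee_rot: [1.211, 1.211, -1.214]
wrist_force: [-1.8, -1.5, 7.8]
grip_width: 0.518
[-1.7582155  -1.49182809  7.76311551] (array([451.48907476, 217.24474556,   6.1230501 ]), array([[-3.41930567e-03,  9.99987833e-01, -3.55564821e-03],
       [ 8.31784379e-04, -3.55282364e-03, -9.99993343e-01],
       [-9.99993808e-01, -3.42224044e-03, -8.19626068e-04]])) [-19.44   3.95  47.17]
```

```bash
python3 -m jog '[{"claw":0.45,"xyz":[-2.5,0,0],"roll":0},{"claw":0.45,"xyz":[-7,0,0.5],"roll":0},{"claw":0.45,"xyz":[-11.5,0.2,2],"roll":0},{"claw":0.45,"xyz":[-15.5,0.5,5],"roll":0},{"claw":0.45,"xyz":[-18,0.9,9],"roll":0},{"claw":0.45,"xyz":[-19,1.3,13.5],"roll":0},{"claw":0.45,"xyz":[-19,1.7,18.3],"roll":0},{"claw":0.45,"xyz":[-19,2.1,23],"roll":0},{"claw":0.45,"xyz":[-19,2.5,27.5],"roll":0},{"claw":0.45,"xyz":[-19,2.9,32],"roll":0}]' 40
python3 -m jog '[{"claw":0.45,"xyz":[0,0.3,4],"roll":0},{"claw":0.45,"xyz":[0,0.6,8],"roll":0},{"claw":0.45,"xyz":[0,0.8,11],"roll":0},{"claw":0.45,"xyz":[0,0.9,13],"roll":0},{"claw":0.45,"xyz":[0,0.9,13],"roll":0},{"claw":0.45,"xyz":[0,0.9,13],"roll":0}]'
python3 -c "
from h import *
print(ctrl.state()['wrist_force'],ctrl.state()['grip_width'],tool(),shift((489.9,-254.8,155)))"
```

```text
t: 26.0
eef_pos: [479.6, -104.7, 195.9]
ee_rot: [1.212, 1.211, -1.213]
wrist_force: [1.0, 1.1, -1.4]
grip_width: 0.508
t: 26.6
eef_pos: [487.8, -234.8, 195.3]
ee_rot: [1.212, 1.211, -1.214]
wrist_force: [0.2, 1.0, -1.2]
grip_width: 0.507
[ 0.23584494  1.04663612 -1.15783229] 0.5071810636638763 (array([ 487.77790665, -234.78387709,  195.28776489]), array([[-0.00366667,  0.99998265, -0.00460949],
       [ 0.00207844, -0.00460189, -0.99998725],
       [-0.99999112, -0.00367621, -0.00206153]])) [4.02 0.24 2.01]
```

```bash
python3 -m jog '[{"claw":0.45,"xyz":[0,0.2,1.5],"roll":0},{"claw":0.45,"xyz":[1.5,0.24,2.01],"roll":0},{"claw":0.45,"xyz":[3,0.24,2.01],"roll":0},{"claw":0.45,"xyz":[3.8,0.24,2.01],"roll":0},{"claw":0.45,"xyz":[4,0.24,2.01],"roll":0},{"claw":0.45,"xyz":[4,0.24,2.01],"roll":0},{"claw":0.45,"xyz":[4,0.24,2.01],"roll":0}]'
python3 -c "
from h import *
print(ctrl.state()['wrist_force'],tool()[0],shift((489.9,-254.8,138)))"
```

```text
t: 27.3
eef_pos: [490.2, -254.6, 155.6]
ee_rot: [1.212, 1.211, -1.214]
wrist_force: [-0.6, 0.2, -1.1]
grip_width: 0.51
[-0.63746523  0.22014938 -1.12265958] [ 490.21335443 -254.61312016  155.59744126] [ 1.76 -0.03  0.02]
```

```bash
python3 -m jog '[{"claw":0.45,"xyz":[0.3,-0.03,0.02],"roll":0},{"claw":0.45,"xyz":[0.6,-0.03,0.02],"roll":0},{"claw":0.45,"xyz":[0.9,-0.03,0.02],"roll":0},{"claw":0.45,"xyz":[1.2,-0.03,0.02],"roll":0},{"claw":0.45,"xyz":[1.5,-0.03,0.02],"roll":0},{"claw":0.45,"xyz":[1.8,-0.03,0.02],"roll":0},{"claw":0.45,"xyz":[1.8,-0.03,0.02],"roll":0},{"claw":0.45,"xyz":[1.8,-0.03,0.02],"roll":0}]'
python3 - <<'E'
from h import *
for k in range(5):
    i,d=ctrl.read_camera("scene"); s=ctrl.state(); print(s["wrist_force"],s["eef_pos"])
f=cloud("scene",d); X,Y,Z=f[...,0],f[...,1],f[...,2]
k=(d>0)&(np.hypot(X-487,Y+250)<47)&(np.hypot(X-490,Y+254)>30)&(Z>70)&(Z<105); print("pan z",np.median(Z[k]),k.sum())
E
```

```text
t: 28.1
eef_pos: [489.8, -254.8, 137.5]
ee_rot: [1.212, 1.211, -1.214]
wrist_force: [-0.9, 0.6, -1.8]
grip_width: 0.512
[ 1.1698713   0.51468837 -1.52857185] [ 489.83946482 -254.87709174  137.63193813]
[ 0.53704422  0.57607987 -1.37606871] [ 489.90098832 -254.86835556  137.68766843]
[ 0.27535471 -0.8910663  -1.24435569] [ 489.94365197 -254.86915002  137.74423834]
[ 0.86069491  0.41740295 -2.06919541] [ 489.93970572 -254.84789364  137.74535244]
[-0.21670373 -0.27255333 -1.95762731] [ 489.92813906 -254.80748185  137.69550521]
pan z 93.14269587247107 567
```

Threaded (pan unmoved at 93.1 mm, full ring weight still on the wrist). Contact is expected near TCP 127.5; lower to about 119 so the spring takes the load.

```bash
python3 -m jog '[{"claw":0.45,"xyz":[0.3,0,0],"roll":0},{"claw":0.45,"xyz":[0.6,0,0],"roll":0},{"claw":0.45,"xyz":[0.9,0,0],"roll":0},{"claw":0.45,"xyz":[1.2,0,0],"roll":0},{"claw":0.45,"xyz":[1.4,0,0],"roll":0},{"claw":0.45,"xyz":[1.6,0,0],"roll":0},{"claw":0.45,"xyz":[1.8,0,0],"roll":0},{"claw":0.45,"xyz":[1.8,0,0],"roll":0},{"claw":0.45,"xyz":[1.8,0,0],"roll":0}]'
python3 - <<'E'
from h import *
for k in range(5):
    i,d=ctrl.read_camera("scene"); s=ctrl.state(); print(s["wrist_force"],s["eef_pos"])
f=cloud("scene",d); X,Y,Z=f[...,0],f[...,1],f[...,2]
k=(d>0)&(np.hypot(X-487,Y+250)<47)&(np.hypot(X-490,Y+254)>30)&(Z>70)&(Z<105); print("pan z",np.median(Z[k]),k.sum())
E
```

```text
t: 29.25
eef_pos: [489.8, -254.8, 119.7]
ee_rot: [1.212, 1.211, -1.214]
wrist_force: [-0.2, 0.7, 0.3]
grip_width: 0.503
[-0.57015127  0.22828696 -0.04687348] [ 489.86731329 -254.80673589  119.77751869]
[-0.70467127  1.19049318 -0.07272337] [ 489.88291086 -254.83471149  119.81102277]
[-1.58975167  0.33630779 -0.11888819] [ 489.89375615 -254.82343269  119.82925148]
[ 0.37306924  0.0805556  -0.15620911] [ 489.89386941 -254.83094209  119.80791575]
[-0.31012725  0.56061899  0.13023355] [ 489.89971346 -254.82810886  119.80961963]
pan z 85.25200361006665 570
```

Load is almost fully on the spring (pan at about 34.7 mm). Release and retreat.

```bash
python3 -m jog '[{"claw":0.6,"xyz":[0,0,0],"roll":0},{"claw":0.75,"xyz":[0,0,0],"roll":0},{"claw":1,"xyz":[0,0,0],"roll":0},{"claw":1,"xyz":[0,0,0],"roll":0},{"claw":1,"xyz":[-0.5,0,0],"roll":0},{"claw":1,"xyz":[-2,0,0],"roll":0},{"claw":1,"xyz":[-5,0,0],"roll":0},{"claw":1,"xyz":[-9,0,0],"roll":0},{"claw":1,"xyz":[-10,0,0],"roll":0},{"claw":1,"xyz":[-10,0,0],"roll":0}]'
python3 -m jog '[{"claw":1,"xyz":[0,0,-4],"roll":0},{"claw":1,"xyz":[0,0,-8],"roll":0},{"claw":1,"xyz":[0,0,-12],"roll":0},{"claw":1,"xyz":[0,0,-15],"roll":0},{"claw":1,"xyz":[0,0,-15],"roll":0},{"claw":1,"xyz":[0,0,-15],"roll":0},{"claw":1,"xyz":[0,0,-15],"roll":0},{"claw":1,"xyz":[0,0,-15],"roll":0}]'
python3 - <<'E'
from h import *
for j in range(2):
    i,d=ctrl.read_camera("scene"); f=cloud("scene",d); X,Y,Z=f[...,0],f[...,1],f[...,2]
    k=(d>0)&(np.hypot(X-487,Y+250)<47)&(np.hypot(X-490,Y+254)>30)&(Z>65)&(Z<105); print("pan z",np.median(Z[k]),k.sum())
k=(d>0)&(np.hypot(X-490,Y+254.8)<20)&(np.hypot(X-490,Y+254.8)>9)&(Z>110)&(Z<140); print("stack top",np.median(Z[k]),k.sum())
u,v=450,340; cv2.imwrite("pics/h10.png",cv2.resize(i[v-50:v+50,u-50:u+50],(600,600),interpolation=2)); print(tool()[0])
E
```

```text
t: 30.5
eef_pos: [491.2, -255.9, 222.6]
ee_rot: [1.214, 1.206, -1.211]
wrist_force: [0.8, 0.1, -0.1]
grip_width: 0.997
t: 31.3
eef_pos: [491.5, -107.4, 222.5]
ee_rot: [1.215, 1.205, -1.213]
wrist_force: [-0.5, -0.6, -0.1]
grip_width: 0.999
pan z 83.6232284747985 610
pan z 83.49474355729188 611
stack top 125.45468909477245 185
[ 491.65560615 -107.11849481  222.57945684]
```

View pics/h10.png

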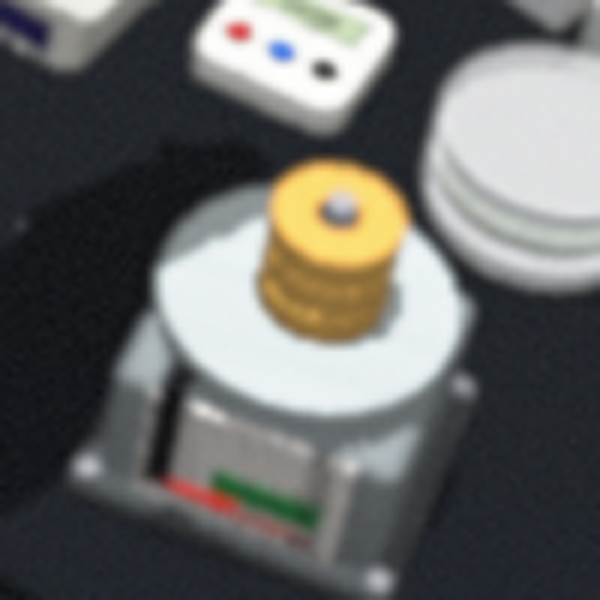

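Pan height 83.5 mm gives 36.4 mm sunk, and the gripper height at release (34.3 mm, with a little weight still carried) agrees. In the picture the pointer (about (205,497)) looks low in the band because it stands off the plate and is seen from above. The same roughly 5 mm shift appears with two rings. The stack is flat and the arm is clear.

```bash
python3 -c "
from h import *
print(ctrl.state()['t'],ctrl.close_job())"
```

```text
the job is handed in; nothing more can be done
31.4 None
```

I threaded three rings onto the stem one at a time, set each down on the spring before letting go, and handed the job in at 31.4 s. I left the fourth ring where it stood.

**Why three rings:** with two on, the pan measured about 26.5 mm ± 1, most likely just short of the green band (27.5 mm). That margin is inside the error, so two may already have been enough.

**Last checks:**
- **Pan position:** the depth image put the pan at rest at about 36.4 mm, inside 27.5 to 40. The gripper's height just before release agreed (about 34.3 mm by gripper, 34.7 mm by depth).
- **Stack:** it looked flat, with the arm clear of it. The fourth ring was unmoved when last measured, before the third was picked up. I did not measure the bystanders again.

**What failed or disagreed:**
- **Third ring grasp:** the first try was too high and the fingers slipped over the ring, pressing down with about 53 N at the wrist. The ring stayed flat and shifted about 1 mm, and the second, lower grasp held.
- **Pointer in the picture:** in the scene view it appears about 5 mm lower than the measured pan, at the bottom edge of the green band or just below it. I put this down to the pointer standing off the plate and being seen from above, because the two-ring view showed the same shift. I relied on the pan height instead.

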